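Seat the cooling-tray plate and take its surface temperature

TASK

Get the buffet cooling tray ready: press its steel plate down at both ends until it is fully home and lies flush in the wooden surround. Then take the surface thermometer out of its leaning stand and, holding it upright, set its foot flat on the plate inside the stamped ring, pressing only lightly so that the sprung foot sinks about half-way. Finish while still holding the thermometer there for the reading, and leave the other things on the worktop alone.

Things in the scene. Friction and masses are not known exactly. Their poses are not given: they have to be found in the camera images.
- tray: cooling tray: a fixed wooden surround 204 mm (its x) by 353 mm (its y) and 62 mm high, walls 12 mm, with a bare steel plate 176 x 325 mm filling its opening. Origin under its centre; z is up. The plate lies flush with the rim when home
- press_left (a point): point on the plate's top face 22 mm in from its left end (tray +y), on the plate's long middle line; press straight down here to seat that end. The seal lip resists with about 7 to 9 N at the end, then the plate stops firmly at rim height; it stays where it is pushed
- press_right (a point): the same at the plate's right end (tray -y)
- left_end (a joint): how far the plate's left end (tray +y) stands proud, as an angle in rad: 0 = home, 0.030 = about 9 mm proud; starts at 0.016 to 0.028
- right_end (a joint): the same for the right end (tray -y)
- spot (a point): centre of the measuring ring, a dark stamped circle 35 mm across on the plate's top face, 35 mm to tray -x and 85 mm to tray +y of the plate's middle; the only ring on the plate
- thermometer_grip (a point): surface thermometer, loose, 0.11 to 0.19 kg: white flat handle 40 mm wide (its y), 22 thick (its x), 110 long (its z), a thin stem below with a sprung foot. This point: centre of the handle, 80 mm above its lower end, 30 below its top; z runs up the handle away from the foot, y across its two narrow sides (the ones to pinch), x out of the display. Free foot's underside: 155 mm from here along -z
- foot_tip (a point): centre of the underside of the sprung foot, a copper disc 16 mm in diameter; z along the stem towards the handle
- foot (a joint): how far the foot is pushed into the stem, in m: 0 free, 0.012 fully in. Spring 400 N/m with 0.8 N preload: about 3.2 N half-way, 5.6 N at the end of its stroke
- stand: fixed steel stand of the thermometer, left or right of the tray, base 110 x 90 mm; origin under its centre. The handle leans 0.26 rad to the stand's -x, its lower end on a fork 105 mm above the worktop between 15 mm high cheeks, its back on a plate reaching 45 mm up it. The display side (+x) is open: it comes out straight up or along its own axis, stem 75 mm long
- rolls: bystander: open cardboard tray 135 x 135 mm, about 76 mm high with wrapped milk rolls, on the other side of the cooling tray; origin at its underside's centre
- banana: bystander: one banana lying beyond the cooling tray, about 170 mm long, 34 mm thick
- plates: bystander: stack of white side plates 150 mm in diameter, 28 mm high, beyond the cooling tray
- mug: bystander: white mug 80 mm in diameter, 90 mm high, beyond the cooling tray
There are look-alikes about, which are no part of the job. Leave any blue or pink look-alike of the part that bears thermometer_grip alone.

How it is judged:
By the outcome, as a careful person would: the job done as asked, in the order asked, and still so for the second after the job is handed in, while the arm keeps its last pose, push and grip.
It also fails if it takes over 72 s, if anything falls off the work surface, if the arm or the gripper's body presses on something with over 40 N, if the wrist force passes 120 N, or if a joint passes its speed limit or range.

ROBOT

A 7-joint arm with a two-finger parallel gripper is mounted at the origin on the work surface. World frame = base frame: x ahead of the robot, y to its left, z up, the work surface at z = 0. Lengths are in mm, angles in degrees, forces in N, time in s.
With the tool pointing down it reaches from about 400 to 850 mm from the base axis. Payload 4.4 kg.
Tool frame: the origin (TCP) lies between the finger pads; the fingertips stand 25 mm ahead of it and the grasp point (between the pads) lies 6 mm ahead of it (ctrl.finger_overhang is the distance from the TCP to the fingertips, in mm); z points along the fingers, y is the line along which they close (so a half turn about z gives the same grasp; the last joint's range is limited). The gripper opens to 94 mm and grips with 3 to 60 N. Pads are 16 mm wide; open, the fingers measure 119 mm over their backs; the gripper's body (75 mm by 177 mm) begins 78 mm behind the grasp point.
Start: joints at [72.09, 36.005, 2.206, 86.941, -1.547, 57.084, -1.146], TCP at [158.824, -630.312, 230.478] pointing down, gripper open.
Joint ranges: [-175.42, 175.42], [-21.48, 121.26], [-71.46, 75.88], [10.55, 141.38], [-63.04, 243.04], [13.31, 113.54], [-168.57, 168.57]. Speed limits (degrees/s): [147.25, 147.25, 180, 180, 180, 180, 180].

INTERFACE

Orientations are given as [roll, pitch, yaw] about the fixed x, y, z axes, in that order (R = Rz(yaw) Ry(pitch) Rx(roll)).
In Python, from workcell import ctrl gives the robot as it stands.
- The arm moves only by the tool send_rows, never from a script. Its argument "increments" is a list of rows, each a list of 3 entries, a list of its own where there are three numbers: the shift along the tool's x, y, z in cm, then the turn, a rotation vector about the tool's x, y, z in rad, then the opening, from 0 (shut) to 1 (fully open). A call has 1 to 20 rows; each row shifts and turns the commanded pose from where the row before left it, along the tool's axes as they then stand; what a row does not reach is not made up. A row lasts 1/10 s, in which the tool goes at most 50 mm and 8.59 degrees, less where a joint would pass 70% of its speed; a pose out of reach is approached as far as the arm can. A call is refused whole if a number of a shift passes 5 or a number of a turn 0.15, either way. A call with a gripper value outside its range is refused whole. The fingers move at their own pace and stop on an object; "squeeze" is the grip in N (left out, the last holds). Time passes only in rows, so rows that do not move let the fingers close. It gives the time, the measured TCP pose, the force, the opening and the grip force at its end, in the units of the state.
- ctrl.get_obs(): the state, without advancing time (a new reading comes with each control period).
- ctrl.capture(name): name is "side" or "top"; returns the picture (400x640x3 uint8, red, green, blue); there is no depth.
- ctrl.get_calibration(name): a dict with "vertical_fov" (degrees; the focal length in pixels is half the picture's height over the tangent of half this angle, whatever the lens; pixels are square), "cx", "cy" (the principal point, pixels), "R" (3x3) and "t" (3): a world point X has camera coordinates R X + t. Camera axes: x right, y down, z forward; pixel columns grow to the right and rows downward; lengths in mm; the calibration is good to about 2 mm. A picture is of the moment at which its call begins. get_calibration takes no time and is no camera call.
- ctrl.hand_in(): hands the job in; it is judged then, once.
Trained networks look in the newest picture that a camera, given by its name, has taken for a name from the list of things; names that differ only in an ending like _2 or _b are one class to them, and where a whole thing is asked for, a point or a joint stands for the part that bears it (a point fixed in the world has none). Each returns a list of dicts, best first, with "p" (0 to 1); they miss things now and then, are a little off and sometimes report something else, mostly with a low value. They report only what shows in the picture. A call takes as long as a camera call. They do not tell look-alikes from the thing itself.
- ctrl.search_frame(camera, query): "at" ([x, y, z] in mm, in world coordinates, good to about 4 mm: the middle of the surface that is visible of it).
- ctrl.cut_out(camera, query): "region" (400x640 bool, what is visible of it).
The state is a dict: "time": time; "joint_pos": joint angles; "qd": joint speeds; "effort": joint torques, N m; "eef_pos": TCP position; "ee_rot": TCP orientation; "force": force on the tool from outside, world axes, zero at the start; "torque": the same for the moment, N m; "opening": finger opening in mm; "grip_force": force on a finger pad.
Only numpy, scipy, OpenCV 4.12 (cv2) and the standard library are available. Lean on these libraries where they do the work, as an engineer would, in place of code of your own. Each camera call takes 0.05 s, during which the arm holds its last target. There are 200 camera calls.

## Working session

There is one attempt and no reset: what is moved stays moved. The work goes in short steps, Python scripts to look and compute and a tool call to move; the robot and the scene stay as the last step left them, time stands still between calls to the robot, and variables do not carry over. Pictures are saved under pics/ and viewed, at most 10 in all, crops included, and the job is handed in when it is done.

Besides the shell and the picture viewer there is one more tool, called by a JSON object that holds its "fn" and its "kwargs". send_rows: Moves the arm, as the interface text tells. Its arguments: {"type":"object","properties":{"increments":{"type":"array"},"squeeze":{"type":"number"}},"required":["increments"]}

```bash
mkdir -p pics; ls; python3 - <<'E'
from workcell import ctrl
import cv2,numpy as np
for c in ("side","top"):
    im=ctrl.capture(c); cv2.imwrite(f"pics/{c}0.png",im[:,:,::-1])
    k=ctrl.get_calibration(c); print(c,{a:np.round(b,4).tolist() for a,b in k.items()})
    for q in ("tray","spot","press_left","press_right","thermometer_grip","foot_tip","stand","rolls"):
        print(q,[(np.round(d["at"]).tolist(),round(d["p"],2)) for d in ctrl.search_frame(c,q)])
o=ctrl.get_obs();print(o)
E
```

```text
pics
side {'vertical_fov': 56.7779, 'cx': 318.7083, 'cy': 192.5455, 'R': [[0.99, -0.1409, -0.0029], [-0.0883, -0.6043, -0.7918], [0.1098, 0.7842, -0.6107]], 't': [-539.5031, 187.7686, 919.4025]}
tray [([525.0, -87.0, 70.0], 0.96)]
spot [([526.0, -43.0, 69.0], 0.74)]
press_left [([524.0, -51.0, 66.0], 0.91)]
press_right [([525.0, -46.0, 68.0], 0.91)]
thermometer_grip [([485.0, 339.0, 162.0], 0.81), ([281.0, 413.0, 20.0], 0.54)]
foot_tip []
stand [([494.0, 342.0, 10.0], 0.72)]
rolls [([488.0, -369.0, 52.0], 0.59)]
top {'vertical_fov': 50.4833, 'cx': 323.1335, 'cy': 199.0871, 'R': [[-0.0298, -0.9996, 0.0025], [-0.9848, 0.0289, -0.1712], [0.1711, -0.0076, -0.9852]], 't': [74.7505, 553.6148, 1344.1072]}
tray [([526.0, -11.0, 68.0], 0.91)]
spot [([528.0, -7.0, 71.0], 0.78)]
press_left [([530.0, -10.0, 70.0], 0.59)]
press_right [([530.0, -9.0, 69.0], 0.69)]
thermometer_grip [([278.0, 424.0, 27.0], 0.86), ([484.0, 571.0, 20.0], 0.69), ([475.0, 348.0, 205.0], 0.52)]
foot_tip []
stand [([488.0, 344.0, 8.0], 0.79), ([530.0, -7.0, 69.0], 0.29)]
rolls [([480.0, -372.0, 40.0], 0.68)]
{'time': 0.9, 'joint_pos': array([72.08798651, 36.0024952 ,  2.20724447, 86.94069277, -1.54814231,
       57.08419578, -1.14710449]), 'qd': array([-0.00656046,  0.1642562 , -0.08208922, -0.08034461,  0.05710108,
       -0.01478542, -0.07322014]), 'effort': array([-9.31565046e-05, -5.49582410e+01,  1.14355423e+00, -1.86947876e+01,
       -5.23096940e-02,  1.56021392e-02,  3.96388629e-07]), 'eef_pos': array([ 158.8336619 , -630.31014095,  230.50301446]), 'ee_rot': array([ 1.79997703e+02, -2.40004601e-03,  1.41376018e+01]), 'force': array([ 0.35915128, -0.8228194 ,  0.352076  ]), 'torque': array([-0.03642369,  0.0044132 , -0.00107369]), 'grip_force': 0.0, 'opening': 93.89539960453658}
```

View pics/side0.png

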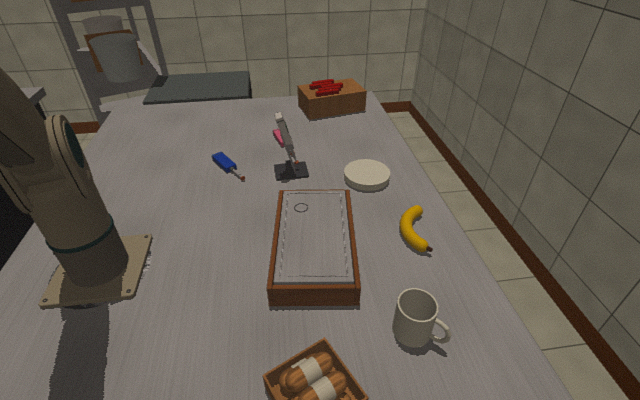

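View pics/top0.png

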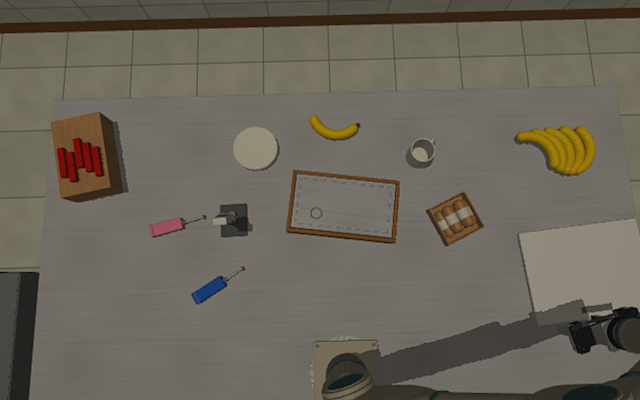

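The side view shows the white thermometer in its stand at (285,130), with the pink and blue look-alikes lying down. The ring is at side (301,207) and top (316,212). Next I fit the geometry from masks.

```bash
cat > h.py <<'E'
from workcell import ctrl
import cv2,numpy as np
from scipy.spatial.transform import Rotation as Ro
from scipy.optimize import minimize,least_squares
K={c:ctrl.get_calibration(c) for c in("side","top")}
def proj(c,X):
    k=K[c];f=200/np.tan(np.radians(k["vertical_fov"]/2))
    p=np.atleast_2d(X)@np.array(k["R"]).T+np.array(k["t"])
    return p[:,:2]/p[:,2:]*f+[k["cx"],k["cy"]]
def ray(c,uv):
    k=K[c];f=200/np.tan(np.radians(k["vertical_fov"]/2));R=np.array(k["R"])
    return -R.T@k["t"],R.T@[(uv[0]-k["cx"])/f,(uv[1]-k["cy"])/f,1]
def atz(c,uv,z):
    o,d=ray(c,uv);return o+d*(z-o[2])/d[2]
def box(sx,sy,z0,z1):
    return np.array([[a*sx/2,b*sy/2,z] for a in(-1,1) for b in(-1,1) for z in(z0,z1)])
def sil(c,X,S=4):
    m=np.zeros((400*S,640*S),np.uint8)
    cv2.fillConvexPoly(m,cv2.convexHull(np.round((proj(c,X)+.5)*S).astype(np.int32)),1)
    return cv2.resize(m.astype(np.float32),(640,400),interpolation=cv2.INTER_AREA)
def iou(c,X,M):
    s=sil(c,X);return np.minimum(s,M).sum()/np.maximum(s,M).sum()
E
python3 - <<'E'
from h import *
M={}
for c in K:
    im=ctrl.capture(c)
    for q in("tray","stand","thermometer_grip"):
        for i,d in enumerate(ctrl.cut_out(c,q)):
            m=d["region"];ys,xs=np.where(m);print(c,q,i,round(d["p"],2),m.sum(),xs.min(),xs.max(),ys.min(),ys.max())
            M[f"{c}_{q}_{i}"]=m
    np.savez("m.npz",**M)
    b=(235,85,335,185) if c=="side" else (185,175,285,275)
    cr=im[b[1]:b[3],b[0]:b[2],::-1];cv2.imwrite(f"pics/st_{c}.png",cv2.resize(cr,(500,500),interpolation=cv2.INTER_NEAREST))
a=np.hstack([cv2.imread(f"pics/st_{c}.png") for c in K]);cv2.imwrite("pics/st.png",cv2.resize(a,(800,400)))
T={c:M[c+"_tray_0"].astype(np.float32) for c in K}
def f(p,cs=("side","top")):
    X=box(204,353,0,63)@Ro.from_euler("z",p[2]).as_matrix().T+[p[0],p[1],0]
    return -sum(iou(c,X,T[c]) for c in cs)
for cs in (("side","top"),("side",),("top",)):
    r=minimize(f,[528,-50,-.1],args=(cs,),method="Nelder-Mead",options=dict(initial_simplex=[[528,-50,-.1],[545,-50,-.1],[528,-30,-.1],[528,-50,0.05]]));print(cs,r.x,r.fun)
    R=Ro.from_euler("z",r.x[2]).as_matrix()
    for z in(62,70):print(z,[proj(c,R@[-35,85,z]+[r.x[0],r.x[1],0]).round(1).tolist() for c in K])
E
```

```text
side tray 0 0.7 9727 267 360 190 306
side tray 1 0.56 727 399 431 205 251
side stand 0 0.97 514 275 307 145 179
side thermometer_grip 0 0.86 331 212 244 152 179
side thermometer_grip 1 0.8 330 275 298 112 163
top tray 0 0.76 6874 286 399 170 243
top stand 0 0.9 784 219 248 204 237
top thermometer_grip 0 0.66 215 212 233 212 225
top thermometer_grip 1 0.58 582 148 204 216 237
top thermometer_grip 2 0.31 5435 291 395 174 237
('side', 'top') [ 5.30276300e+02 -7.05313650e+00 -1.35012829e-01] -1.9572365283966064
62 [[[300.5, 209.0]], [[316.3, 213.3]]]
70 [[[300.4, 206.7]], [[316.3, 213.0]]]
('side',) [ 5.30360138e+02 -7.79481038e+00 -1.33850999e-01] -0.9807379245758057
62 [[[300.5, 209.1]], [[316.5, 213.3]]]
70 [[[300.4, 206.9]], [[316.5, 213.0]]]
('top',) [ 5.30250335e+02 -6.21550764e+00 -1.33584219e-01] -0.9794563055038452
62 [[[300.4, 208.8]], [[316.1, 213.4]]]
70 [[[300.3, 206.5]], [[316.0, 213.1]]]
```

View pics/st.png

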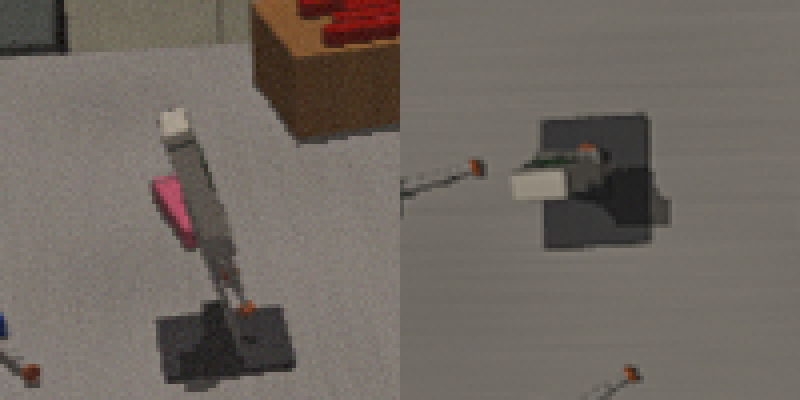

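The stand leans towards world -x (handle top at side (278,115), top view (220,221)). The tray pose is (530,-7) with yaw -0.135 rad. The first move takes the closed fingers over press_right.

{"fn": "send_rows", "kwargs": {"increments": [[[3.067,-2.555,0],[0,0,0],0],[[3.067,-2.555,0],[0,0,0],0],[[3.067,-2.555,0],[0,0,0],0],[[3.067,-2.555,0],[0,0,0],0],[[3.067,-2.555,0],[0,0,0],0],[[3.067,-2.555,0],[0,0,0],0],[[3.067,-2.555,0],[0,0,0],0],[[3.067,-2.555,0],[0,0,0],0],[[3.067,-2.555,0],[0,0,0],0],[[3.067,-2.555,0],[0,0,0],0],[[3.067,-2.555,0],[0,0,0],0],[[3.067,-2.555,0],[0,0,0],0],[[3.067,-2.555,0],[0,0,0],0],[[3.067,-2.555,0],[0,0,0],0],[[3.067,-2.555,0],[0,0,0],0],[[0,0,3],[0,0,0.1234],0],[[0,0,3],[0,0,0.1234],0],[[0,0,3],[0,0,0],0],[[0,0,0],[0,0,0],0]], "squeeze": 10}}

```text
time: 3.2
eef_pos: [508.8, -145.4, 137.5]
ee_rot: [-179.9, 0.4, 0.0]
force: [0.1, -0.1, -0.2]
opening: 0.4
grip_force: 0.0
```

```bash
python3 - <<'E'
from h import *
M=np.load("m.npz");ht=[-30.,]
side=M["side_thermometer_grip_1"].astype(np.float32);top=M["top_thermometer_grip_0"].astype(np.float32)
sb={c:M[c+"_stand_0"].astype(np.float32) for c in K}
# base: rectangle, thickness ~8
def f(p,cs):
    X=box(110,90,0,8)@Ro.from_euler("z",p[2]).as_matrix().T+[p[0],p[1],0]
    return -sum((np.minimum(s:=sil(c,X),np.maximum(sb[c],0)).sum())/np.maximum(s,sb[c]).sum() for c in cs)
for cs in(("top",),("side","top")):
    x0=np.array([490,344,0.]);r=minimize(f,x0,args=(cs,),method="Nelder-Mead",options=dict(initial_simplex=[x0,x0+[15,0,0],x0+[0,15,0],x0+[0,0,.15]]));print("stand",cs,r.x,r.fun)
# handle: white top face in pictures
for c,b in(("side",(268,105,292,125)),("top",(208,208,232,232))):
    im=ctrl.capture(c).astype(int)[b[1]:b[3],b[0]:b[2]]
    g=im.min(2);t=(g>135)
    n,l,s,ce=cv2.connectedComponentsWithStats(t.astype(np.uint8));
    for i in range(1,n):
        if s[i,4]>8:print(c,s[i].tolist(),ce[i]+b[:2],"z211:",atz(c,ce[i]+b[:2],211))
    if c=="top":print(cv2.minAreaRect(np.argwhere(t)[:,::-1].astype(np.float32)))
def g(p,cs=("side","top")):
    X=box(22,40,-80,30)@(Ro.from_euler("z",p[3])*Ro.from_euler("y",-.26)).as_matrix().T+p[:3]
    return -sum(iou(c,X,{"side":side,"top":top}[c]) for c in cs)
x0=np.array([480,343,182,0.]);r=minimize(g,x0,method="Nelder-Mead",options=dict(initial_simplex=np.vstack([x0,x0+np.diag([12,12,12,.15])])));print("grip",r.x,r.fun)
o=ctrl.get_obs();print(o["eef_pos"],o["ee_rot"],o["force"],o["opening"])
E
```

```text
stand ('top',) [4.99487600e+02 3.59894515e+02 3.39154152e-02] -0.8100666403770447
stand ('side', 'top') [4.99518235e+02 3.60414338e+02 4.24741541e-02] -1.6128597259521484
side [7, 8, 6, 6, 25] [277.2  115.36] z211: [468.93839181 351.50176773 211.        ]
((13.0, 10.5), (1.0, 6.0), 90.0)
grip [4.78829959e+02 3.60348477e+02 1.80405551e+02 5.59991932e-02] -1.6025606393814087
[ 511.44474235 -146.35263538  140.77135855] [-1.79995450e+02  2.01768302e-02  1.56027950e-02] [-0.33246033  0.40518115  1.00662874] 0.37056694122086536
```

{"fn": "send_rows", "kwargs": {"increments": [[[0,0,2.1],[0,0,0],0],[[0,0,2],[0,0,0],0],[[0,0,0.4],[0,0,0],0],[[0,0,0.2],[0,0,0],0],[[0,0,0.2],[0,0,0],0],[[0,0,0.2],[0,0,0],0],[[0,0,0.1],[0,0,0],0],[[0,0,0],[0,0,0],0],[[0,0,0],[0,0,0],0]]}}

```text
time: 4.2
eef_pos: [512.4, -146.7, 90.1]
ee_rot: [180.0, -0.2, -0.0]
force: [-1.2, 0.2, 5.0]
opening: 0.4
grip_force: 2.6
```

{"fn": "send_rows", "kwargs": {"increments": [[[0,0,0.1],[0,0,0],0],[[0,0,0.1],[0,0,0],0],[[0,0,0.1],[0,0,0],0],[[0,0,0],[0,0,0],0],[[0,0,0],[0,0,0],0]]}}

```text
time: 4.7
eef_pos: [512.5, -146.6, 87.4]
ee_rot: [180.0, -0.2, -0.0]
force: [-0.6, 0.0, 8.7]
opening: 0.7
grip_force: 3.7
```

{"fn": "send_rows", "kwargs": {"increments": [[[0,0,0.1],[0,0,0],0],[[0,0,0.1],[0,0,0],0],[[0,0,0],[0,0,0],0],[[0,0,0],[0,0,0],0]]}}

```text
time: 5.1
eef_pos: [512.6, -146.6, 86.6]
ee_rot: [180.0, -0.2, -0.0]
force: [-3.6, 1.3, 17.5]
opening: 0.3
grip_force: 9.3
```

{"fn": "send_rows", "kwargs": {"increments": [[[0,0,0.1],[0,0,0],0],[[0,0,0],[0,0,0],0],[[0,0,0],[0,0,0],0]]}}

```text
time: 5.4
eef_pos: [512.7, -146.7, 86.2]
ee_rot: [180.0, -0.2, -0.0]
force: [-4.6, 1.9, 24.2]
opening: 0.1
grip_force: 12.2
```

{"fn": "send_rows", "kwargs": {"increments": [[[0,0,-1],[0,0,0],0],[[0,0,-2],[0,0,0],0],[[0,0,-2],[0,0,0],0],[[0.54,-3.98,0],[0,0,0],0],[[0.54,-3.98,0],[0,0,0],0],[[0.54,-3.98,0],[0,0,0],0],[[0.54,-3.98,0],[0,0,0],0],[[0.54,-3.98,0],[0,0,0],0],[[0.54,-3.98,0],[0,0,0],0],[[0.54,-3.98,0],[0,0,0],0],[[0,0,0],[0,0,0],0],[[0,0,1.5],[0,0,0],0],[[0,0,1.5],[0,0,0],0],[[0,0,0.4],[0,0,0],0],[[0,0,0.3],[0,0,0],0],[[0,0,0.3],[0,0,0],0],[[0,0,0],[0,0,0],0],[[0,0,0],[0,0,0],0]]}}

```text
time: 7.2
eef_pos: [549.5, 131.9, 93.2]
ee_rot: [180.0, -0.1, -0.0]
force: [-0.9, -1.1, 2.0]
opening: 0.5
grip_force: 1.5
```

{"fn": "send_rows", "kwargs": {"increments": [[[0,0,0.2],[0,0,0],0],[[0,0,0.2],[0,0,0],0],[[0,0,0.2],[0,0,0],0],[[0,0,0.1],[0,0,0],0],[[0,0,0.1],[0,0,0],0],[[0,0,0],[0,0,0],0],[[0,0,0],[0,0,0],0]]}}

```text
time: 7.9
eef_pos: [549.7, 132.0, 86.4]
ee_rot: [-180.0, -0.1, -0.0]
force: [-3.0, -1.5, 15.0]
opening: 0.6
grip_force: 7.3
```

{"fn": "send_rows", "kwargs": {"increments": [[[0,0,0.1],[0,0,0],0],[[0,0,0.05],[0,0,0],0],[[0,0,0],[0,0,0],0],[[0,0,0],[0,0,0],0]]}}

```text
time: 8.3
eef_pos: [549.8, 132.0, 86.0]
ee_rot: [-180.0, -0.1, -0.0]
force: [-4.7, -2.1, 23.9]
opening: 0.2
grip_force: 11.7
```

Both ends are firmly seated (about 24 N against the stop). I lift and refine the thermometer pose from the pixel readings in the earlier crops.

{"fn": "send_rows", "kwargs": {"increments": [[[0,0,-1],[0,0,0],0],[[0,0,-3],[0,0,0],0.5],[[0,0,-4],[0,0,0],1],[[0,0,-4],[0,0,0],1],[[0,0,-4],[0,0,0],1],[[0,0,-4],[0,0,0],1],[[0,0,-2],[0,0,0],1],[[0,0,0],[0,0,0],1],[[0,0,0],[0,0,0],1]]}}

```text
time: 9.2
eef_pos: [548.8, 132.4, 302.8]
ee_rot: [-180.0, -0.0, 0.0]
force: [-0.3, -0.1, -1.4]
opening: 60.9
grip_force: 0.0
```

```bash
python3 - <<'E'
from h import *
def tri(a,b):
    r=least_squares(lambda X:np.r_[proj("side",X)[0]-a,proj("top",X)[0]-b],[480,345,200]);return r.x.round(1),r.fun.round(1)
print("topface",tri((278.5,115.75),(219.9,221.1)))
print("base top,z4",atz("top",(234,220.4),4).round(1),"side",atz("side",(292,170.7),4).round(1))
S=[(274.3,164.5),(307.8,161.5),(309,176.5),(276.8,180.5)]
T=[(220.3,205.3),(247.3,203.7),(247.8,235.5),(221,237)]
for n,P in(("side",S),("top",T)):
    q=np.array([atz(n,p,5)[:2] for p in P]);print(n,q.round(0).tolist())
for c in K:
    im=cv2.imread(f"pics/{c}0.png").astype(int)
    b=(268,105,292,125) if c=="side" else (206,208,236,234)
    g=im[b[1]:b[3],b[0]:b[2]].min(2);print(c,b);print(g if c=="top" else g[4:18,3:20])
o=ctrl.get_obs();print(o["eef_pos"],o["ee_rot"],o["force"],o["opening"])
for c in K:
    cv2.imwrite(f"pics/{c}1.png",ctrl.capture(c)[:,:,::-1])
a=cv2.imread("pics/side1.png")[175:315,255:375];cv2.imwrite("pics/plate1.png",cv2.resize(a,(514,600),interpolation=cv2.INTER_CUBIC))
E
```

```text
topface (array([472.7, 358. , 206.3]), array([-0.1,  0. , -0. , -0.1]))
base top,z4 [499.4 359.    4. ] side [504.2 353.9   4. ]
side [[447.0, 399.0], [564.0, 401.0], [557.0, 310.0], [450.0, 303.0]]
top [[552.0, 405.0], [555.0, 314.0], [447.0, 313.0], [445.0, 402.0]]
side (268, 105, 292, 125)
[[109 105 116 109 113 109 111 108 117 111 115 116 112 112 114 113 115]
 [105 114 108 115 109 112 109 114 109 116 114 108 115 114 117 116 118]
 [112 110 108 111 113 103 113 112 112 112 110 112 109 116 116 116 115]
 [115 113 113 111 112 115  87 118 137 133 115 104 112 116 112 117 118]
 [113 109 115 112 129 150 137 142 147 139 108 114 113 114 119 111 114]
 [112 112 113 106 132 146 145 142 144 140 110 108 108 114 114 120 117]
 [120 111 114  93 120 144 139 137 145 144 133 105 110 120 112 111 116]
 [113 113 118 102 122 136 146 145 145 149 145 105 107 114 117 114 118]
 [117 120 117 118 115 139 145 142 137 133 118  79 106 121 117 113 113]
 [115 117 115 113 109 126 127 121 106  87  79  77  99 110 118 117 116]
 [114 115 115 114  99  97  83  81  73  77  73  73  72 106 116 120 117]
 [121 116 117 118  96  71
[... 2912 characters left out ...]

   54  55  54  56  57  57  56  54  53  55  58  57]
 [103 102 104 103 104 103 104 104 104 105 105 105 105 107  95  49  52  54
   55  55  54  54  56  55  55  54  54  55  55  56]
 [103 103 103 104 104 106 103 104 104 104 105 106 104 107  95  53  52  53
   55  54  53  56  55  55  54  55  53  56  57  57]
 [101 102 101 103 102 102 102 103 103 102 103 103 103 107  95  58  51  54
   54  55  54  54  54  55  56  54  53  55  58  56]
 [100 101 101 102 102 102 101 104 103 103 102 104 105 106  95  56  52  55
   56  53  53  53  55  55  55  56  53  57  57  55]]
[548.84732278 132.36148961 302.75637535] [-1.79990211e+02 -3.21559504e-03  9.59008123e-03] [-0.29556833 -0.06340608 -1.37818655] 60.931727414209426
```

View pics/plate1.png

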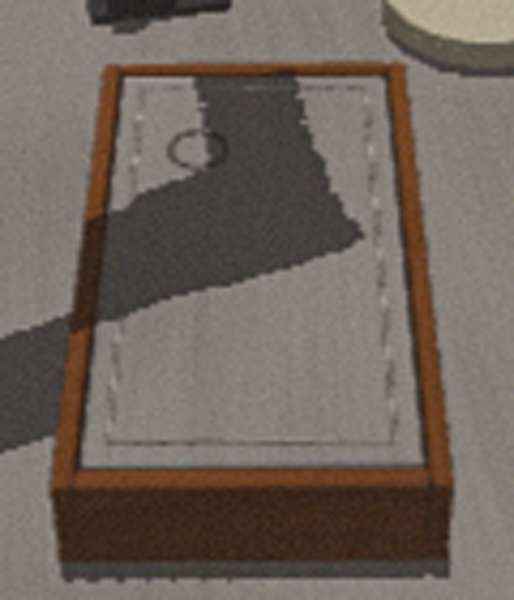

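The side view shows the plate flush all round, with the ring at about (301,210). Now I go to the standoff above the leaning handle.

{"fn": "send_rows", "kwargs": {"increments": [[[-1.344,-3.223,0],[0,0,0],1],[[-1.344,-3.223,0],[0,0,0],1],[[-1.344,-3.223,0],[0,0,0],1],[[-1.344,-3.223,0],[0,0,0],1],[[-1.344,-3.223,0],[0,0,0],1],[[-1.344,-3.223,0],[0,0,0],1],[[-1.344,-3.223,0],[0,0,0],1],[[0,0,0],[0,0,-0.05],1],[[0,0,0],[0,0.13,0],1],[[0,0,0],[0,0.13,0],1],[[0,0,0],[0,0,0],1],[[0,0,0],[0,0,0],1],[[0,0,0],[0,0,0],1]]}}

```text
time: 10.6
eef_pos: [456.6, 357.7, 303.0]
ee_rot: [180.0, -14.9, 2.8]
force: [-0.2, -0.4, 0.2]
opening: 93.9
grip_force: 0.0
```

```bash
cat >> h.py <<'E'
def todo(target,tgt_rot=None):
    o=ctrl.get_obs();R=Ro.from_euler("xyz",o["ee_rot"],degrees=True)
    print("t",round(o["time"],2),"pos",o["eef_pos"].round(1),"rot",o["ee_rot"].round(2),"F",o["force"].round(1),"open",round(o["opening"],1),"grip",round(o["grip_force"],1))
    print("shift tool cm",(R.inv().apply(np.array(target)-o["eef_pos"])/10).round(2))
    if tgt_rot is not None:print("turn tool rad",(R.inv()*tgt_rot).as_rotvec().round(3))
E
python3 - <<'E'
from h import *
Rt=Ro.from_euler("z",.05)*Ro.from_euler("y",-.26)*Ro.from_euler("x",np.pi)
todo([477.8,359.2,186.3],Rt)
for c in K:
    im=ctrl.capture(c);cv2.imwrite(f"pics/{c}2.png",im[:,:,::-1])
a=cv2.imread("pics/side2.png")[60:185,230:350];b=cv2.imread("pics/top2.png")[160:285,170:290]
cv2.imwrite("pics/g2.png",cv2.resize(np.hstack([a,b]),(800,417),interpolation=cv2.INTER_CUBIC))
E
```

```text
t 10.6 pos [456.6 357.7 303. ] rot [179.99 -14.87   2.76] F [-0.2 -0.4  0.2] open 93.9 grip 0.0
shift tool cm [-0.94 -0.05 11.83]
turn tool rad [ 0.001  0.001 -0.002]
```

View pics/g2.png

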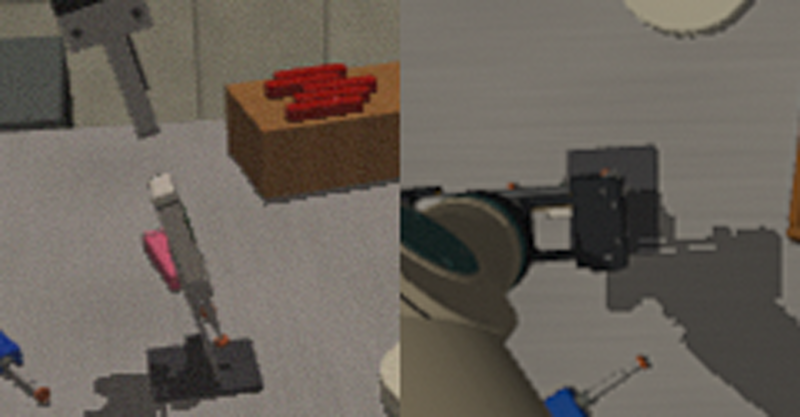

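The tool axis is parallel to the handle and will be in line with it after the sideways shift. I descend along the axis and close.

{"fn": "send_rows", "kwargs": {"increments": [[[-0.94,0,1],[0,0,0],1],[[0,0,2],[0,0,0],1],[[0,0,2],[0,0,0],1],[[0,0,2],[0,0,0],1],[[0,0,2],[0,0,0],1],[[0,0,2],[0,0,0],1],[[0,0,0.8],[0,0,0],1],[[0,0,0],[0,0,0],1],[[0,0,0],[0,0,0],1],[[0,0,0],[0,0,0],1]]}}

```text
time: 11.7
eef_pos: [476.8, 359.4, 187.6]
ee_rot: [-179.9, -15.0, 2.8]
force: [-0.5, 0.1, 0.6]
opening: 94.2
grip_force: 0.0
```

```bash
python3 - <<'E'
from h import *
todo([477.8,359.2,186.3])
for c in K:
    im=ctrl.capture(c);cv2.imwrite(f"pics/{c}3.png",im[:,:,::-1])
a=cv2.imread("pics/side3.png")[60:185,230:350];b=cv2.imread("pics/top3.png")[160:285,170:290]
cv2.imwrite("pics/g3.png",cv2.resize(np.hstack([a,b]),(800,417),interpolation=cv2.INTER_CUBIC))
E
```

```text
t 11.7 pos [476.8 359.4 187.6] rot [-179.92  -14.97    2.84] F [-0.5  0.1  0.6] open 94.2 grip 0.0
shift tool cm [0.06 0.03 0.15]
```

View pics/g3.png

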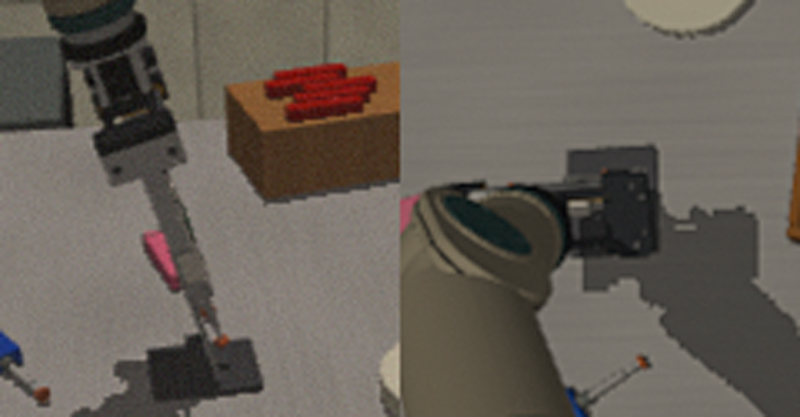

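The fingers straddle the handle in line with it, so I close.

{"fn": "send_rows", "kwargs": {"increments": [[[0,0,0.15],[0,0,0],0.55],[[0,0,0],[0,0,0],0.5],[[0,0,0],[0,0,0],0.47],[[0,0,0],[0,0,0],0.44],[[0,0,0],[0,0,0],0.4],[[0,0,0],[0,0,0],0.3],[[0,0,0],[0,0,0],0.2],[[0,0,0],[0,0,0],0.2],[[0,0,0],[0,0,0],0.2]], "squeeze": 30}}

```text
time: 12.7
eef_pos: [476.7, 358.8, 185.0]
ee_rot: [180.0, -14.9, 2.9]
force: [-0.3, -0.8, 0.5]
opening: 39.5
grip_force: 30.0
```

{"fn": "send_rows", "kwargs": {"increments": [[[0,0,-0.5],[0,0,0],0.2],[[0,0,-1],[0,0,0],0.2],[[0,0,-1.5],[0,0,0],0.2],[[0,0,-2],[0,0,0],0.2],[[0,0,-2],[0,0,0],0.2],[[0,0,-2],[0,0,0],0.2],[[0,0,-2],[0,0,0],0.2],[[0,0,-2],[0,0,0],0.2],[[0,0,-1],[0,0,0],0.2],[[0,0,0],[0,0,0],0.2],[[0,0,0],[0,0,0],0.2],[[0,0,0],[0,0,0],0.2]]}}

```text
time: 13.9
eef_pos: [440.3, 356.6, 319.3]
ee_rot: [179.9, -14.8, 2.9]
force: [0.3, -0.1, -2.3]
opening: 40.0
grip_force: 30.0
```

```bash
python3 - <<'E'
from h import *
R=Ro.from_euler("z",-.135).as_matrix()
s=R@[-35,85,62]+[530.3,-7,0]
print("spot",s, proj("side",s),"ring from side1",atz("side",(301.2,210),62))
# ring centre in old pictures (arm-free, plate proud ~6)
im=ctrl.capture("side");cv2.imwrite("pics/side4.png",im[:,:,::-1]);
todo([s[0],s[1],311],Ro.from_euler("x",np.pi))
cv2.imwrite("pics/g4.png",cv2.resize(im[40:220,230:370,::-1],(467,600),interpolation=cv2.INTER_CUBIC))
print([(np.round(d["at"]).tolist(),round(d["p"],2)) for d in ctrl.search_frame("side","foot_tip")],[(np.round(d["at"]).tolist(),round(d["p"],2)) for d in ctrl.search_frame("side","thermometer_grip")])
E
```

```text
spot [507.05862984  81.93727404  62.        ] [[300.51919924 208.95095808]] ring from side1 [508.42745237  77.31083639  62.        ]
t 13.95 pos [440.4 356.7 319.3] rot [179.9  -14.82   2.87] F [-0.4 -0.7 -1.9] open 39.9 grip 30.0
shift tool cm [ 4.89 27.77  2.2 ]
turn tool rad [-0.005 -0.259  0.05 ]
[] [([283.0, 412.0, 24.0], 0.77), ([474.0, 577.0, 22.0], 0.7), ([461.0, 339.0, 260.0], 0.68)]
```

View pics/g4.png

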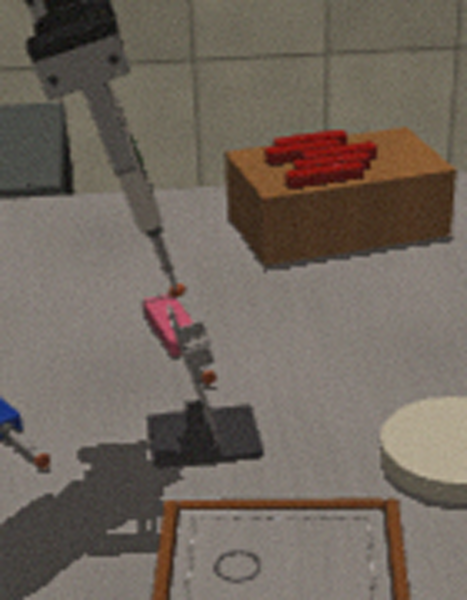

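The thermometer is out and held in line with the tool, foot at crop (178,290), well clear of the stand. I turn it upright and move over the ring.

{"fn": "send_rows", "kwargs": {"increments": [[[0,0,0],[0,-0.07,0],0.2],[[0,0,0],[0,-0.1,0],0.2],[[0,0,0],[0,-0.089,0],0.2],[[0,0,0],[0,0,0.05],0.2],[[0.3,1.2,0],[0,0,0],0.2],[[0.6,2.4,0],[0,0,0],0.2],[[0.72,3,0],[0,0,0],0.2],[[0.72,3,0],[0,0,0],0.2],[[0.72,3,0],[0,0,0],0.2],[[0.72,3,0],[0,0,0],0.2],[[0.72,3,0],[0,0,0],0.2],[[0.72,3,0],[0,0,0],0.2],[[0.72,3,1],[0,0,0],0.2],[[0.5,2,2],[0,0,0],0.2],[[0.24,1,2],[0,0,0],0.2],[[0,0,1],[0,0,0],0.2],[[0,0,0.5],[0,0,0],0.2],[[0,0,0],[0,0,0],0.2],[[0,0,0],[0,0,0],0.2],[[0,0,0],[0,0,0],0.2]]}}

```text
time: 16.05
eef_pos: [508.0, 82.0, 256.2]
ee_rot: [-180.0, -0.1, 0.1]
force: [-0.2, -0.5, -2.5]
opening: 39.8
grip_force: 30.0
```

```bash
python3 - <<'E'
from h import *
todo([507.4,80.5,223],Ro.from_euler("x",np.pi))
im=ctrl.capture("side");cv2.imwrite("pics/side5.png",im[:,:,::-1]);cv2.imwrite("pics/top5.png",ctrl.capture("top")[:,:,::-1])
cv2.imwrite("pics/g5.png",cv2.resize(im[100:225,250:370,::-1],(576,600),interpolation=cv2.INTER_CUBIC))
o=ctrl.get_obs();p=o["eef_pos"];R=Ro.from_euler("xyz",o["ee_rot"],degrees=True)
for d in (6,86,161):print("pred px along tool z",d,proj("side",p+R.apply([0,0,d]))[0].round(1))
# ring fit, side0 picture before (z~68) and side4 (home): dark ring ellipse
for n,z in(("side4",62),):
    g=cv2.cvtColor(cv2.imread(f"pics/{n}.png"),cv2.COLOR_BGR2GRAY)[197:224,284:318].astype(int)
    d=(cv2.medianBlur(g.astype(np.uint8),15).astype(int)-g)>14
    k,l,s,ce=cv2.connectedComponentsWithStats(d.astype(np.uint8),connectivity=8)
    i=1+np.argmax(s[1:,4]);y,x=np.where(l==i);e=cv2.fitEllipse(np.c_[x,y].astype(np.float32));c=np.array(e[0])+[284,197]
    print(n,s[i].tolist(),e,c,atz("side",c,z))
E
```

```text
t 16.05 pos [508.   82.  256.2] rot [-1.7997e+02 -1.5000e-01  8.0000e-02] F [-0.2 -0.5 -2.5] open 39.8 grip 30.0
shift tool cm [-0.07  0.15  3.32]
turn tool rad [-0.001 -0.003  0.001]
pred px along tool z 6 [298.3 149. ]
pred px along tool z 86 [299.5 176.3]
pred px along tool z 161 [300.6 199.4]
side4 [10, 8, 14, 10, 56] ((16.772863388061523, 12.473274230957031), (8.777408599853516, 12.92866039276123), 86.63923645019531) [300.77286339 209.47327423] [507.51325419  79.66299937  62.        ]
```

View pics/g5.png

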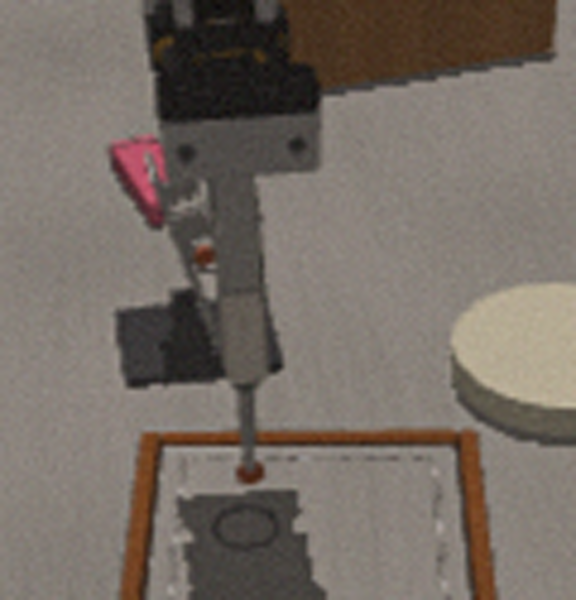

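Foot at about (302,198), ring at (301,209.5) → (507.5,80). The stem looks tilted a degree or two, so I measure that more precisely.

```bash
python3 - <<'E'
from h import *
im=cv2.imread("pics/side5.png").astype(int)
g=im.sum(2)//3
for r in(162,166,170,174,178,182,184,186,188,190,192,194):print(r,g[r,290:312])
red=im[192:206,292:312,2]-im[192:206,292:312,0];w=np.where(red>40,red,0);y,x=np.mgrid[192:206,292:312]
print("foot",(w*x).sum()/w.sum(),(w*y).sum()/w.sum(),np.unique(y[w>0],return_counts=True),x[w>0].min(),x[w>0].max())
E
```

```text
162 [ 40  62  64  89  97  74  82  93  88  86  90  88  93  87  66  70 128 128
 128 135 130 133]
166 [ 38  44  60  76  59  60  81  85  90  90  81  88  90  88  84  58  74 128
 129 135 131 128]
170 [ 38  39  31  37  64  68  73  86  88  90  84  93  93  89  86  66  50  81
 125 127 131 127]
174 [ 40  43  38  35  37  37  64  87  89  92  92  84  93  93  87  69  57  50
  67 126 128 127]
178 [ 30  41  39  41  40  51  60  80  85  87  88  89  90  81  85  99 122 130
 131 129 137 126]
182 [128 130 132 125 134 130 130 136 135 104  71  69  70 118 132 130 124 124
 121 124 135 133]
184 [128 130 126 126 132 130 126 130 137 105  75  64  67 121 129 127 128 125
 124 127 129 131]
186 [127 125 129 130 129 122 130 132 130 102  72  65  67 117 136 128 128 126
 129 128 126 132]
188 [131 133 134 128 128 136 128 132 137 122  78  65  67 105 123 128 131 132
 124 136 131 136]
190 [81 82 79 74 79 83 75 76 79 71 68 67 68 66 77 69 70 75 73 77 76 76]
192 [57 56 60 55 56 54 49 49 45 55 65 67 64 55 53 56 49 48 50 51 53 50]
194 [138 140 139 133 138 131 132 130 135 140 112  74  79 126 134 132 128 127
 131 139 135 132]
foot 301.0 198.0084745762712 (array([192, 197, 198, 199, 200]), array([1, 1, 3, 4, 1])) 294 304
```

The stem slope matches the tool axis, so it is upright within about 1°. The foot sits about 2.5 mm too far in +x, which I correct as I descend to just above the plate.

{"fn": "send_rows", "kwargs": {"increments": [[[-0.25,0.15,0.6],[0,0,0],0.2],[[0,0,0.8],[0,0,0],0.2],[[0,0,0.6],[0,0,0],0.2],[[0,0,0.3],[0,0,0],0.2],[[0,0,0],[0,0,0],0.2],[[0,0,0],[0,0,0],0.2],[[0,0,0],[0,0,0],0.2],[[0,0,0],[0,0,0],0.2]]}}

```text
time: 16.95
eef_pos: [505.3, 79.7, 232.7]
ee_rot: [-180.0, -0.1, -0.0]
force: [0.5, 0.6, -1.6]
opening: 39.5
grip_force: 30.0
```

```bash
python3 - <<'E'
from h import *
import time
F=[]
for i in range(4):
    im=ctrl.capture("side");F.append(ctrl.get_obs()["force"])
todo([507.4,80.5,223]);print(np.mean(F,0))
cv2.imwrite("pics/side6.png",im[:,:,::-1])
cv2.imwrite("pics/g6.png",cv2.resize(im[165:225,270:335,::-1],(650,600),interpolation=cv2.INTER_CUBIC))
E
```

```text
t 17.15 pos [505.2  79.7 232.6] rot [-1.7999e+02 -7.0000e-02  0.0000e+00] F [ 0.3 -1.1 -0.4] open 39.7 grip 30.0
shift tool cm [ 0.22 -0.08  0.96]
[ 0.02045082 -0.77195566 -1.05361366]
```

View pics/g6.png

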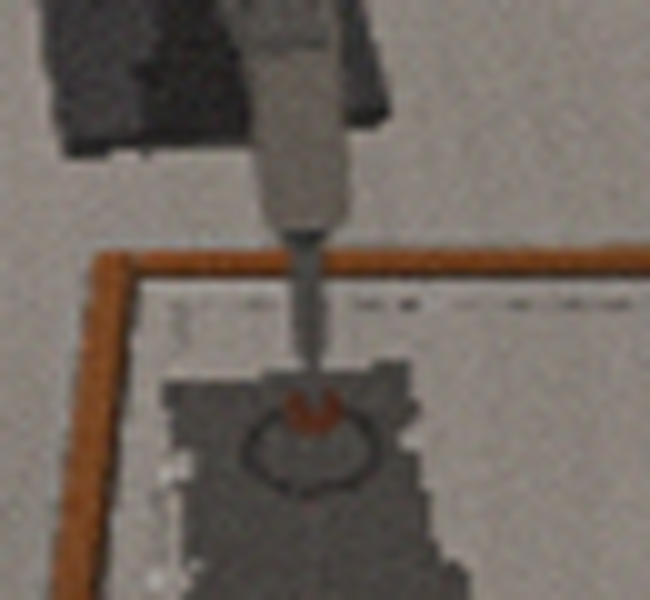

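The foot (314,415) hovers directly behind the ring centre (310,452) by just its remaining height, so it is well centred. Descending.

{"fn": "send_rows", "kwargs": {"increments": [[[0,0,0.3],[0,0,0],0.2],[[0,0,0.2],[0,0,0],0.2],[[0,0,0.2],[0,0,0],0.2],[[0,0,0.1],[0,0,0],0.2],[[0,0,0],[0,0,0],0.2],[[0,0,0],[0,0,0],0.2],[[0,0,0],[0,0,0],0.2]]}}

```text
time: 17.85
eef_pos: [505.2, 79.7, 224.5]
ee_rot: [-180.0, -0.1, 0.0]
force: [-0.0, -0.5, -1.4]
opening: 39.9
grip_force: 30.0
```

```bash
cat > f.py <<'E'
from h import *
F=[]
for i in range(8):
    im=ctrl.capture("side");F.append(ctrl.get_obs()["force"])
todo([507.4,80.5,223]);print(np.mean(F,0).round(2),np.std(F,0).round(2))
cv2.imwrite("pics/last.png",im[:,:,::-1])
E
python3 f.py
```

```text
t 18.25 pos [505.1  79.7 224.5] rot [-1.8e+02 -6.0e-02 -0.0e+00] F [ 0.9 -0.5 -2.6] open 39.7 grip 30.0
shift tool cm [ 0.23 -0.08  0.15]
[ 0.25 -0.14 -1.93] [0.48 0.58 0.66]
```

Baseline is about -1.9 N, with no contact yet. I go down in 2 mm steps.

{"fn": "send_rows", "kwargs": {"increments": [[[0,0,0.1],[0,0,0],0.2],[[0,0,0.1],[0,0,0],0.2],[[0,0,0],[0,0,0],0.2],[[0,0,0],[0,0,0],0.2]]}}

```text
time: 18.65
eef_pos: [505.1, 79.7, 222.4]
ee_rot: [-180.0, -0.1, -0.0]
force: [0.4, 0.1, -2.2]
opening: 40.2
grip_force: 30.0
```

```bash
python3 f.py
```

```text
t 19.05 pos [505.1  79.7 222.5] rot [-1.8e+02 -6.0e-02 -0.0e+00] F [-0.4  0.4 -2. ] open 39.9 grip 30.0
shift tool cm [ 0.23 -0.08 -0.05]
[-0.12  0.17 -1.56] [0.41 0.58 0.45]
```

{"fn": "send_rows", "kwargs": {"increments": [[[0,0,0.1],[0,0,0],0.2],[[0,0,0.1],[0,0,0],0.2],[[0,0,0],[0,0,0],0.2],[[0,0,0],[0,0,0],0.2]]}}

```text
time: 19.45
eef_pos: [505.1, 79.7, 220.4]
ee_rot: [-180.0, -0.0, -0.0]
force: [-0.5, -0.1, -1.6]
opening: 39.6
grip_force: 30.0
```

```bash
python3 f.py
```

```text
t 19.85 pos [505.1  79.7 220.5] rot [-1.8e+02 -6.0e-02  0.0e+00] F [ 0.8  0.4 -1.5] open 39.7 grip 30.0
shift tool cm [ 0.23 -0.08 -0.25]
[ 0.04  0.13 -1.52] [0.56 0.44 0.42]
```

{"fn": "send_rows", "kwargs": {"increments": [[[0,0,0.1],[0,0,0],0.2],[[0,0,0.1],[0,0,0],0.2],[[0,0,0],[0,0,0],0.2],[[0,0,0],[0,0,0],0.2]]}}

```text
time: 20.25
eef_pos: [505.2, 79.7, 218.5]
ee_rot: [-180.0, -0.1, -0.0]
force: [0.1, -0.1, 0.2]
opening: 39.5
grip_force: 30.0
```

```bash
python3 f.py
```

```text
t 20.65 pos [505.2  79.7 218.5] rot [-1.8e+02 -7.0e-02 -0.0e+00] F [ 0.7 -0.4 -0.3] open 39.8 grip 30.0
shift tool cm [ 0.22 -0.08 -0.45]
[-0.01 -0.05 -0.41] [0.53 0.22 0.49]
```

{"fn": "send_rows", "kwargs": {"increments": [[[0,0,0.1],[0,0,0],0.2],[[0,0,0.1],[0,0,0],0.2],[[0,0,0.1],[0,0,0],0.2],[[0,0,0],[0,0,0],0.2],[[0,0,0],[0,0,0],0.2]]}}

```text
time: 21.15
eef_pos: [505.2, 79.7, 215.5]
ee_rot: [-180.0, -0.1, 0.0]
force: [0.4, -0.2, 0.5]
opening: 39.7
grip_force: 30.0
```

```bash
python3 f.py
```

```text
t 21.55 pos [505.2  79.7 215.5] rot [-1.8e+02 -7.0e-02 -0.0e+00] F [ 0.1 -0.5  1.4] open 39.6 grip 30.0
shift tool cm [ 0.22 -0.08 -0.75]
[0.5  0.09 0.93] [0.38 0.44 0.39]
```

{"fn": "send_rows", "kwargs": {"increments": [[[0,0,0.1],[0,0,0],0.2],[[0,0,0.07],[0,0,0],0.2],[[0,0,0],[0,0,0],0.2],[[0,0,0],[0,0,0],0.2],[[0,0,0],[0,0,0],0.2]]}}

```text
time: 22.05
eef_pos: [505.2, 79.7, 213.8]
ee_rot: [-180.0, -0.1, 0.0]
force: [0.4, 1.3, 1.0]
opening: 39.8
grip_force: 30.0
```

```bash
python3 f.py; python3 - <<'E'
import cv2,numpy as np
im=cv2.imread("pics/last.png")
a=im[165:225,270:335];b=im[175:315,255:375]
cv2.imwrite("pics/g7.png",np.hstack([cv2.resize(a,(440,400),interpolation=cv2.INTER_CUBIC),cv2.resize(b,(343,400),interpolation=cv2.INTER_CUBIC)]))
E
```

```text
t 22.45 pos [505.2  79.7 213.8] rot [-1.7999e+02 -7.0000e-02 -0.0000e+00] F [ 1.4 -0.5  2.9] open 40.1 grip 30.0
shift tool cm [ 0.22 -0.08 -0.92]
[ 0.81 -0.13  1.91] [0.47 0.37 0.75]
```

View pics/g7.png

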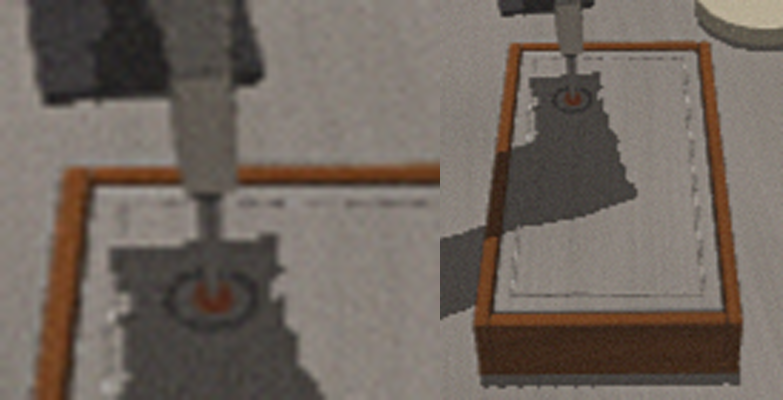

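The foot (212,295) sits centred in the ring (210,300), the plate is flush, and the push is about 3.4 N, which is half-way. I hand in.

```bash
python3 -c "
from workcell import ctrl
print(ctrl.hand_in())"
```

```text
the job is handed in; nothing more can be done
None
```

I handed the job in at about 22 s: both plate ends were pressed home against their stops and look flush. The thermometer is held upright in the ring with its foot about half-way in, at roughly 3.4 N; the hand-in gave no verdict.

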